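Lock the radio case: hasp over, shackle pressed in until it clicks

ROBOT

A 7-joint arm with a two-finger parallel gripper is mounted at the origin on the work surface. World frame = base frame: x ahead of the robot, y to its left, z up, the work surface at z = 0. Lengths are in m, angles in rad, forces in N, time in s.
With the tool pointing down it reaches from about 0.4 to 0.85 m from the base axis. Payload 4.5 kg.
Tool frame: the origin (TCP) lies between the finger pads; the fingertips stand 17 mm ahead of it and the grasp point (between the pads) lies 2 mm behind it; z points along the fingers, y is the line along which they close (so a half turn about z gives the same grasp; the last joint's range is limited). The gripper opens to 88 mm and grips with 3 to 60 N. Pads are 18 mm wide; open, the fingers measure 123 mm over their backs; the gripper's body (75 mm by 187 mm) begins 45 mm behind the grasp point.
Start: joints at [1.217, 0.689, -0.195, 1.565, 0.157, 0.902, -0.215], TCP at [0.236, -0.579, 0.256] pointing down, gripper open.
Joint ranges: [-3.01, 3.01], [-0.46, 2.08], [-1.47, 1.51], [0.13, 2.56], [-1, 4.14], [0.04, 2.09], [-2.66, 2.66]. Speed limits (rad/s): [2.57, 2.57, 3.14, 3.14, 3.14, 3.14, 3.14].

INTERFACE

Orientations are given as a unit quaternion [x, y, z, w].
In Python, from rig import robot, fingers, inverse_kinematics, imaging, telemetry gives the robot as it stands. The module is installed in compiled form; this text tells all that it offers. Calls block until the motion is done:
- robot.reach(position, orientation): joint-space move of the TCP to a pose.
- robot.line_to(position, speed=0.15, attitude=None): straight line of the TCP; attitude=None keeps the orientation; speed is the mean speed in m/s.
- robot.goto_joints(angles): joint-space move.
- fingers.gripper_to(opening): opening from 0.0 (shut) to 1.0 (fully open); the grip force is fixed at half the most; returns when the fingers have stopped.
- robot.hold(seconds).
- inverse_kinematics(position, orientation): joint angles nearest the present ones, or None.
- imaging.snapshot(name): name is "side" or "top"; returns the picture (400x640x3 uint8, blue, green, red); there is no depth.
- imaging.camera_params(name): a dict with "K" (3x3 intrinsics, pixels), "k1" (the pictures are not rectified: a ray, as slopes to the right and down, at radius r is drawn at 1 + k1 r^2 times it, then the intrinsics apply), "R" (3x3) and "t" (3): a world point X has camera coordinates R X + t. Camera axes: x right, y down, z forward; pixel columns grow to the right and rows downward; lengths in m; the calibration is good to about 2 mm. A picture is of the moment at which its call begins. camera_params takes no time and is no camera call.
A pose or a line that the arm cannot do raises robot.IKError and nothing moves.
- robot.sign_off(): hands the job in; it is judged then, once.
Readings, each from a call of its own:
- telemetry.get_t(): time.
- telemetry.get_joints(): joint angles.
- telemetry.get_dq(): joint speeds.
- telemetry.get_joint_efforts(): joint torques, N m.
- telemetry.get_tool_pos(): TCP position.
- telemetry.get_tcp_rot(): TCP orientation.
- telemetry.get_force(): force on the tool from outside, world axes, zero at the start.
- telemetry.get_torque(): the same for the moment, N m.
- telemetry.get_finger_gap(): opening from 0.0 (shut) to 1.0 (fully open).
- telemetry.get_grip_force(): force on a finger pad.
Only numpy, scipy, OpenCV 4.12 (cv2) and the standard library are available. Lean on these libraries where they do the work, as an engineer would, in place of code of your own. Each camera call takes 0.05 s, during which the arm holds its last target. There are 200 camera calls.

TASK

Lock up the aluminium case: fold its hasp strap down flat over the lock body, then take the loose shackle out of its stand, put both legs through the two eyes of the strap into the lock, and press it down until the hidden pawl clicks, so that it stays down when you let go. Feel for the click and press steadily, never harder than about 25 N, and leave the mug, the meter and the screwdriver where they are.

Things in the scene. Friction and masses are not known exactly. Their poses are not given: they have to be found in the camera images.
- case: Aluminium case, lid shut, fixed on the bench: 200 (x) x 300 (y) x 85 mm high, origin under its centre, x from its front (lock side) to its back, z up. The dark steel lock body is bolted to the middle of its front face; the hasp strap is hinged on the lid's front edge
- lock_top (a point): Centre of the top face, 34 (x) x 78 (y) mm, of the dark steel lock body; this face is 85 mm above the bench, level with the lid, which begins 17 mm behind this point. Axes are the case's: z up, +x towards the case, y along the row of the two leg holes. The holes are vertical, 15 mm wide, at y = +23 and -23 mm. Either leg fits either hole
- hole_l (a point): Mouth of the hole at y = +23 mm of the lock (the other is alike). Depths of the leg ends below it: pawls touch between 13 and 26 mm; an ejector spring (4 to 6 N) pushes up soon after; the pawls click into the leg grooves somewhere between 34 and 46 mm, hidden and different from lock to lock; a hard floor lies 2 mm below the click
- hole_r (a point): Mouth of the hole at y = -23 mm of the lock. Pressing takes up to about 9 to 14 N where the legs push the pawls aside, then about 5 to 8 N; the click is a short dip in the force; at the floor just below it the force rises steeply (7 to 10 N per mm). Not clicked, the shackle springs back up to 30 mm depth or less when let go; clicked, it rests at its click depth and cannot be pulled out
- strap (a joint): Hinge of the flat steel hasp strap, 84 mm wide (y), 3 mm thick. 0 = shut flat on the lock body; grows as it swings up and back over the lid; 1.57 = upright. Starts at 1.5 to 2.2; its stiff hinge (about 0.03 N m) stays where left. Shut, it covers x = +30 to -32 mm of lock_top, upper side at z = +3 mm, its two 20 mm eyes over the leg holes; the plain band at x = -11 to -32 mm can be pressed on
- strap_hinge (a point): Middle of the strap's hinge line, which runs along the case's y, at x = +30 mm, z = +3.5 mm from lock_top; the knuckle is 8 mm thick
- strap_end (a point): Middle of the free edge of the hasp strap, 62 mm from its hinge line
- shackle_grip (a point): Centre of the black plastic sleeve on top of the loose U-shaped steel shackle (about 130 g). Sleeve 16 (x) x 34 (y) x 16 mm (z), to be gripped across x from above. z up, the U lies in the y-z plane. Legs 12 mm thick at y = +23 and -23 mm, tapered ends 80 mm below this point. With the leg ends at depth d in the lock this point is 80 mm - d above lock_top: locked, it rests 34 to 46 mm above it
- stand: Black plastic stand fixed on the bench, 50 x 90 x 30 mm, origin at the centre of its underside; the shackle stands loosely upright in its two holes, leg ends 8 mm above the bench, so 22 mm deep. It may be left or right of the case
- mug: White mug, 76 mm wide, 90 mm tall, loose; origin under its centre. To be left alone
- meter: Grey hand-held multimeter lying on the bench, 130 x 70 x 42 mm, loose; origin under its centre. To be left alone
- screwdriver: Screwdriver lying on the bench, loose. To be left alone
There are look-alikes about, which are no part of the job. Of the things that look like the part that bears shackle_grip, the smaller one is meant.

How it is judged:
By the outcome, as a careful person would: the job done as asked, in the order asked, and still so for the second after the job is handed in, with the robot touching nothing.
It also fails if it takes over 64 s, if anything falls off the work surface, if the arm or the gripper's body presses on something with over 40 N, if the wrist force passes 120 N, or if a joint passes its speed limit or range.

## Working session

There is one attempt and no reset: what is moved stays moved. The work goes in short steps, each a Python script; the robot and the scene stay as the last script left them, time stands still between calls to the robot, and variables do not carry over. Pictures are saved under pics/ and viewed, at most 10 in all, crops included, and the job is handed in when it is done.

```bash
mkdir -p pics
python3 - <<'E'
from rig import robot, fingers, inverse_kinematics, imaging, telemetry
import cv2,numpy as np
for n in("side","top"):
    cv2.imwrite(f"pics/{n}0.png",imaging.snapshot(n)); p=imaging.camera_params(n)
    print(n,p, "C",-np.array(p["R"]).T@np.array(p["t"]))
print(telemetry.get_t(),telemetry.get_tcp_rot())
E
```

```text
side {'K': array([[498.28243112,   0.        , 325.02156771],
       [  0.        , 498.28243112, 196.6696211 ],
       [  0.        ,   0.        ,   1.        ]]), 'k1': -0.01774867937661063, 'R': array([[-0.78678198, -0.61690175, -0.02015824],
       [-0.40241646,  0.53744867, -0.74108698],
       [ 0.46801188, -0.57496187, -0.67110635]]), 't': array([0.40848852, 0.274893  , 1.04062658])} C [-0.05501272  0.70257702  0.91032514]
top {'K': array([[518.63539375,   0.        , 317.04448067],
       [  0.        , 518.63539375, 203.29324504],
       [  0.        ,   0.        ,   1.        ]]), 'k1': 0.058375812839852007, 'R': array([[-0.01251721, -0.99980392, -0.01534386],
       [-0.99554935,  0.01389445, -0.09321179],
       [ 0.09340671,  0.01410882, -0.99552807]]), 't': array([0.02394703, 0.51883014, 1.29002069])} C [ 0.39632418 -0.00146719  1.33298033]
0.1 [ 9.81254180e-01  1.92716346e-01 -1.89213339e-04 -7.79702883e-04]
```

View pics/side0.png

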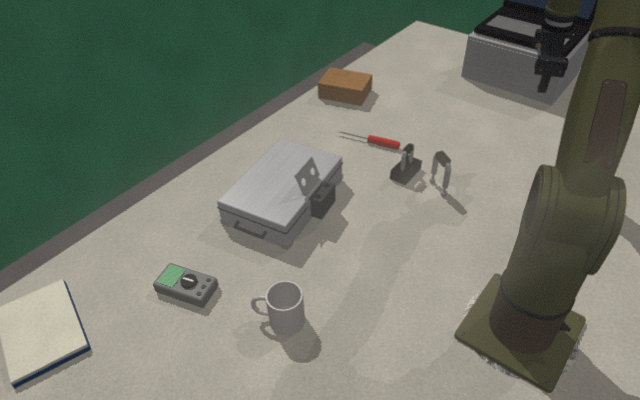

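View pics/top0.png

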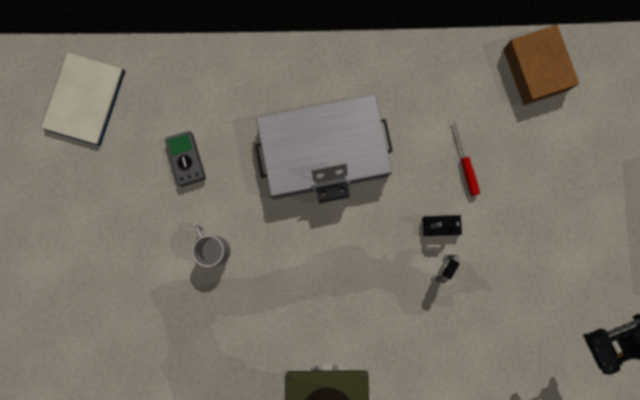

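The side view shows the case around (282,190), its lock at (322,200), the raised strap at (307,178), the stand with a shackle at (406,165) and a larger loose shackle at (441,168). In the top view the lock is at (333,192), the stand at (442,226) and the decoy at (449,268). Next I'll zoom in.

Run:
```python
import cv2,numpy as np
s=cv2.imread("pics/side0.png");t=cv2.imread("pics/top0.png")
f=lambda im,x,y,w,h,k:cv2.convertScaleAbs(cv2.resize(im[y:y+h,x:x+w],None,fx=k,fy=k,interpolation=cv2.INTER_CUBIC),alpha=1.6,beta=10)
# 4 tiles 400x300
a=np.hstack([f(s,280,140,80,60+20-20,5),f(s,380,135,80,60,5)])
a=np.hstack([f(s,280,150,80,60,5),f(s,380,135,80,60,5)])
b=np.hstack([f(t,290,155,80,60,5),f(t,400,205,80,60,5)])
cv2.imwrite("pics/m1.png",np.vstack([a,b]))
# case top
cv2.imwrite("pics/m2.png",np.hstack([f(t,245,85,160,120,2.5),f(s,210,130,160,120,2.5)]))
```

```text
(no output)
```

View pics/m1.png

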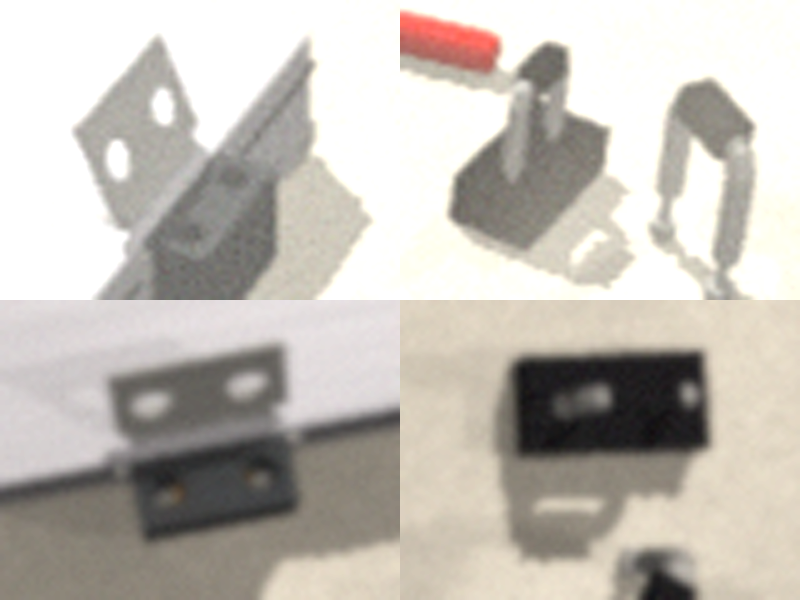

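View pics/m2.png

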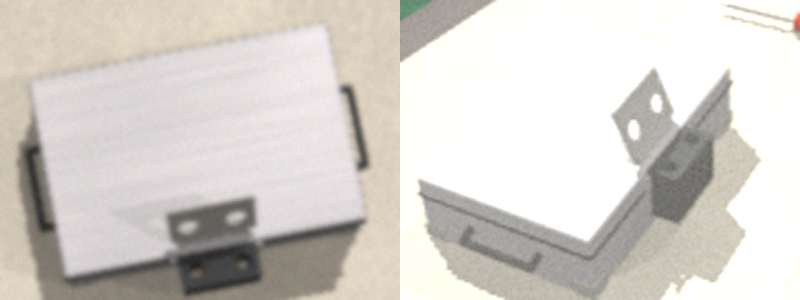

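The crops show the strap leaning back a little past upright, the lock holes at about (324,192.6) and (341.6,190.2) in the top view, and the smaller shackle seated in the stand. I'll fit the poses with both cameras.

```bash
cat > h.py <<'E'
from rig import robot, fingers, inverse_kinematics, imaging, telemetry
import cv2,numpy as np
from scipy.optimize import least_squares
from scipy.spatial.transform import Rotation as Ro
CP={n:imaging.camera_params(n) for n in("side","top")}
def proj(n,X):
    p=CP[n];c=np.atleast_2d(X)@p["R"].T+p["t"];s=c[:,:2]/c[:,2:]
    s=s*(1+p["k1"]*(s**2).sum(1,keepdims=True))
    return s*[p["K"][0,0],p["K"][1,1]]+p["K"][:2,2]
def world(P,X):
    c,s=np.cos(P[2]),np.sin(P[2]);X=np.atleast_2d(X).astype(float)
    return np.c_[P[0]+c*X[:,0]-s*X[:,1],P[1]+s*X[:,0]+c*X[:,1],X[:,2]]
def fit(obs,x0):
    f=lambda P:np.concatenate([(proj(n,world(P,X))-u)[0] for n,X,u in obs])
    r=least_squares(f,x0,loss="soft_l1");return r.x,f(r.x).reshape(-1,2)
def quat(yaw): # tool down, tool y along direction yaw+90deg
    return (Ro.from_euler("z",yaw)*Ro.from_quat([1,0,0,0])).as_quat()
E
python3 - <<'E'
from h import *
z=.085
o=[("top",[.1,.15,z],[257.6,117.6]),("top",[.1,-.15,z],[376,95.2]),("top",[-.1,-.15,z],[390.4,172]),("top",[-.1,.15,z],[271.2,196]),
("top",[-.117,.023,z],[324,192.4]),("top",[-.117,-.023,z],[341.6,190]),
("side",[-.1,.15,z],[285.8,227]),("side",[.1,.15,z],[217.8,202.2]),("side",[-.1,-.15,z],[341.8,157.8]),
("side",[-.117,.023,z],[318.6,196]),("side",[-.117,-.023,z],[326.6,184.8])]
P,r=fit(o,[.6,.05,.15]);print("case",P,"\n",r.round(1));print("lock",world(P,[-.117,0,z]))
np.save("case.npy",P)
z=.03
o=[("top",[.025,.045,z],[422.8,215.8]),("top",[.025,-.045,z],[460.8,214.8]),("top",[-.025,-.045,z],[461.4,234.2]),("top",[-.025,.045,z],[423.4,235.2]),
("side",[-.025,.045,z],[390.2,178.2]),("side",[-.025,-.045,z],[405,184.4])]
# side tile: left corner(453,215), front(527,248), right(608,130)
o[4:]=[("side",[.025,.045,z],[390.6,177]),("side",[-.025,.045,z],[405,183]),("side",[-.025,-.045,z],[421.4,160.8])]
S,r=fit(o,[.35,-.3,0]);print("stand",S,"\n",r.round(1))
for X in([0,0,.096],[0,0,.088],[0,.023,.03],[0,-.023,.03]):print(X,[proj(n,world(S,X)).round(1) for n in CP])
np.save("stand.npy",S)
# overlay
C=[[a,b,.085] for a,b in((.1,.15),(.1,-.15),(-.1,-.15),(-.1,.15))]
L=[[-.117+a,b,.085] for a,b in((.017,.039),(.017,-.039),(-.017,-.039),(-.017,.039))]
ci=lambda y:[[-.117+.0075*np.cos(t),y+.0075*np.sin(t),.085] for t in np.linspace(0,6.28,17)]
T=[[a,b,.03] for a,b in((.025,.045),(.025,-.045),(-.025,-.045),(-.025,.045))]
G=[[a,b,.096] for a,b in((.008,.017),(.008,-.017),(-.008,-.017),(-.008,.017))]
tiles=[]
for n,a,b in(("side",(280,150),(380,135)),("top",(290,155),(400,205))):
    im=cv2.imread(f"pics/{n}0.png");row=[]
    for (x,y) in(a,b):
        c=cv2.convertScaleAbs(cv2.resize(im[y:y+60,x:x+80],None,fx=5,fy=5,interpolation=cv2.INTER_CUBIC),alpha=1.8,beta=15)
        D=[(P,q,(0,0,255)) for q in(C,L,ci(.023),ci(-.023))]+[(S,T,(255,0,0)),(S,G,(0,200,0))]
        for th,col in((1.57,(255,0,255)),(1.8,(0,255,255)),(2.1,(255,255,0))):
            e=[-.087-.062*np.cos(th),0,.0885+.062*np.sin(th)]
            D.append((P,[[e[0],.042,e[2]],[e[0],-.042,e[2]]],col))
        for Q,q,col in D:
            u=((proj(n,world(Q,q))-[x,y]+.5)*5).astype(int);cv2.polylines(c,[u],True,col,1)
        row.append(c)
    tiles.append(np.hstack(row))
cv2.imwrite("pics/ov.png",np.vstack(tiles))
E
```

```text
case [ 6.55962018e-01 -3.96771376e-04  1.78977982e-01] 
 [[-2.3 -0.4]
 [-0.6 -1.4]
 [ 1.4  1.1]
 [-1.   0.8]
 [-1.   1.2]
 [ 0.1 -0. ]
 [ 0.2 -1.1]
 [-1.1 -2.4]
 [ 1.4 -2.5]
 [-0.2 -0.7]
 [ 0.4 -0.3]]
lock [[ 0.54083096 -0.02122558  0.085     ]]
stand [ 0.45903265 -0.29313751  0.01569248] 
 [[ 0.1  0. ]
 [-1.5  0. ]
 [-1.   0.7]
 [ 0.5  0.6]
 [-0.9 -7.2]
 [ 0.3 -6.5]
 [ 0.  -0.7]]
[0, 0, 0.096] [array([[407.9, 145.9]]), array([[447.8, 223.9]])]
[0, 0, 0.088] [array([[407.6, 148.3]]), array([[447. , 224.1]])]
[0, 0.023, 0.03] [array([[401.6, 169.1]]), array([[432.3, 225.6]])]
[0, -0.023, 0.03] [array([[409.9, 160.8]]), array([[450.9, 225.1]])]
```

View pics/ov.png

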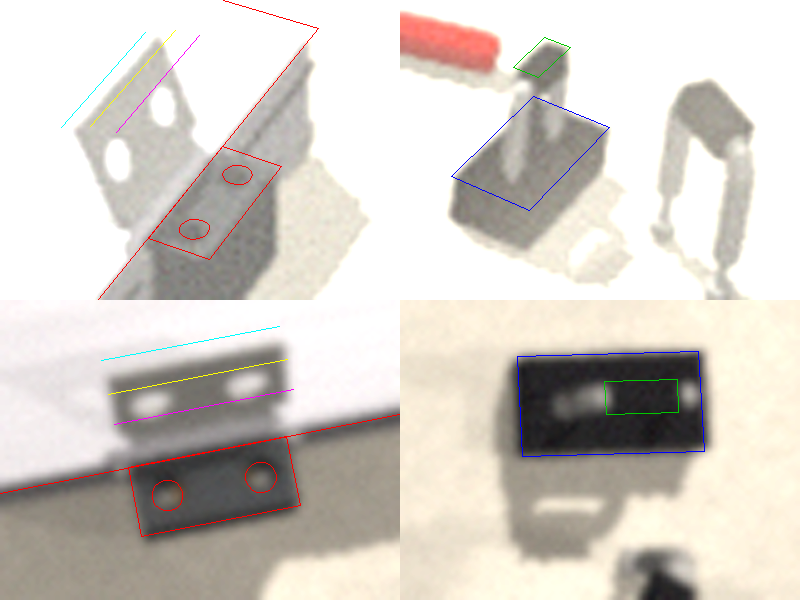

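The overlay matches: lock holes, stand and sleeve outline all agree in both views, and the strap is at about 1.85 rad. Next I'll check IK and the decoy's height, then fold the strap.

Run:
```python
from h import *
P=np.load("case.npy");S=np.load("stand.npy")
r=least_squares(lambda X:np.r_[(proj("side",X)-[442.4,157])[0],(proj("top",X)-[450,267])[0]],[.35,-.3,.1]);print("decoy top",r.x,r.fun.round(1))
for k in(0,np.pi):
    print("strap",k,inverse_kinematics(world(P,[-.087+.055,0,.25])[0],quat(P[2]+k)))
for k in(-np.pi/2,np.pi/2):
    print("grasp",k,inverse_kinematics([S[0],S[1],.2],quat(S[2]+k)),inverse_kinematics(world(P,[-.117,0,.25])[0],quat(P[2]+k)))
h=-.087;q=quat(P[2])
T=lambda dx,tz:world(P,[h+dx,0,tz+.017])[0]
fingers.gripper_to(0.0)
robot.reach(T(.055,.20),q)
robot.line_to(T(.055,.108),.15)
f0=np.array(telemetry.get_force());print("f0",f0)
for dx,tz in((.0,.112),(-.03,.112),(-.05,.100)):
    robot.line_to(T(dx,tz),.08);print(dx,telemetry.get_force(),telemetry.get_tool_pos())
tz=.096
while tz>.082:
    robot.line_to(T(-.051,tz),.03);f=telemetry.get_force();print(tz,np.round(f,1))
    if f[2]-f0[2]>8:break
    tz-=.001
print(telemetry.get_tool_pos()[2]-.017)
robot.line_to(T(-.051,.15),.15)
cv2.imwrite("pics/a.png",imaging.snapshot("side"));print(telemetry.get_t())
```

```text
decoy top [ 0.35690644 -0.29272977  0.10520034] [-0.6  0.   0.3  0.5]
strap 0 [-0.02524034  0.69079531 -0.07004393  1.57731077  0.05810441  0.87552288
 -1.5083263 ]
strap 3.141592653589793 [ 0.40703483  0.83802625 -0.93139133  1.55241147  0.72227514  1.1249933
  1.06116327]
grasp -1.5707963267948966 [ 0.25796228  0.69576281  0.38209619  1.88443495 -0.41217483  0.63924793
 -2.23128814] [-0.31270374  0.6257797   0.44632836  1.84609732 -0.37818713  0.75425813
 -2.62347994]
grasp 1.5707963267948966 [ 0.74039732  0.68653924 -0.42671234  1.85895621  0.42635796  0.68717876
  0.08026941] [ 0.2697551   0.62350039 -0.51957107  1.81580664  0.41129206  0.81121825
 -0.27778316]
f0 [ 1.01523329 -0.13228261  0.32188673]
0.0 [-0.39818157  0.74914772 -0.02876154] [ 0.57044236 -0.01587672  0.12913069]
-0.03 [-0.09148568 -0.11705601  1.01288945] [ 0.54095509 -0.02117185  0.12894398]
-0.05 [0.32351762 0.65658811 0.21574633] [ 0.52142757 -0.02471051  0.11691443]
0.096 [-0.1 -0.2  0.2]
0.095 [-1.1  0.3  0.4]
0.094 [ 0.1 -0.5 -0.4]
0.093 [-0.5  0.3  0.2]
0.092 [-0.5  0.2  0.3]
0.091 [-0.2 -1.   0.1]
0.09 [ 0.3 -0.   0.1]
0.089 [ 0.2  0.2 -0.1]
0.088 [-1.2 -0.8  4. ]
0.087 [-2.1  0.7 13. ]
0.08811908658229117
9.5833
```

Run:
```python
from h import *
P=np.load("case.npy");S=np.load("stand.npy")
q=quat(S[2]+np.pi/2)
robot.reach([S[0],S[1],.20],q)
fingers.gripper_to(0.5)
robot.line_to([S[0],S[1],.086],.12);print(telemetry.get_force())
fingers.gripper_to(0.0);print("gap",telemetry.get_finger_gap(),telemetry.get_grip_force(),telemetry.get_force())
robot.line_to([S[0],S[1],.23],.1)
robot.reach(world(P,[-.117,0,.085+.088])[0],quat(P[2]+np.pi/2))
robot.hold(.2);print(telemetry.get_force(),telemetry.get_torque(),telemetry.get_tool_pos(),telemetry.get_t())
s=imaging.snapshot("side");t=imaging.snapshot("top")
cv2.imwrite("pics/b_side.png",s);cv2.imwrite("pics/b_top.png",t)
f=lambda im,x,y:cv2.convertScaleAbs(cv2.resize(im[y:y+80,x:x+80],None,fx=5,fy=5,interpolation=cv2.INTER_CUBIC),alpha=1.6,beta=10)
cv2.imwrite("pics/m3.png",np.hstack([f(s,285,135),f(t,290,145)]))
```

```text
[-0.81490323  0.10826179  0.54260586]
gap 0.17562298272072438 29.9859956279397 [-0.44490378 -0.48684254  1.29288211]
[ 0.2931034  -0.13070032 -0.89217949] [ 0.01692066 -0.06753225 -0.01193709] [ 0.54087824 -0.02308876  0.17310602] 16.2083
```

View pics/m3.png

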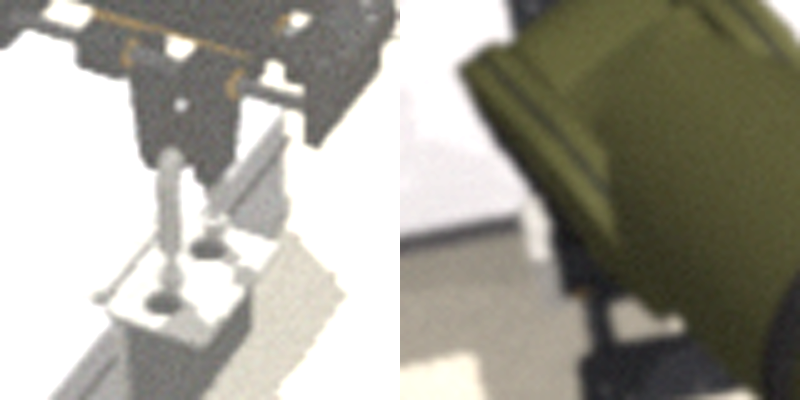

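The shackle is held between the fingers with its near leg end at about side pixel (319,192), just above its hole at (317.4,195.4), and the strap lies flat. I'll descend while watching the force.

```bash
cat >> h.py <<'E'
def LT(P,dx,dy,d): # TCP for leg-end depth d below lock_top
    return world(P,[-.117+dx,dy,.085+.080-d-.002])[0]
E
python3 - <<'E'
from h import *
P=np.load("case.npy")
tp=np.array(telemetry.get_tool_pos());c,s=np.cos(P[2]),np.sin(P[2])
leg=tp+[-s*.023,c*.023,.002-.080];print("leg end pred",proj("side",leg),"obs 319,192; holes",proj("side",world(P,[[-.117,.023,.088],[-.117,-.023,.088]])))
print("rot err",(Ro.from_quat(telemetry.get_tcp_rot())*Ro.from_quat(quat(P[2]+np.pi/2)).inv()).as_rotvec())
robot.line_to(LT(P,0,0,-.008),.05);robot.hold(.3)
tp=np.array(telemetry.get_tool_pos());print("err mm",(tp-LT(P,0,0,-.008))*1e3)
f0=np.mean([telemetry.get_force() for _ in range(5)],0);print(f0)
d=-.006
while d<=.010:
    robot.line_to(LT(P,0,0,d),.03);f=np.array(telemetry.get_force())-f0;t=np.array(telemetry.get_torque())
    print(round(d*1e3),f.round(1),t.round(2))
    if f[2]>5 or np.linalg.norm(f[:2])>6:break
    d+=.002
print(telemetry.get_tool_pos()-LT(P,0,0,d),telemetry.get_t())
E
```

```text
leg end pred [[318.55927417 192.01707242]] obs 319,192; holes [[318.36900591 194.42161743]
 [327.00912227 183.56679014]]
rot err [-0.00041239 -0.00023679 -0.00191184]
err mm [0.02439019 0.05957512 0.02754456]
[ 0.23556266  0.11620586 -1.85202321]
-6 [-1.3  0.5  0. ] [-0.05 -0.1  -0.06]
-4 [-0.2  0.4  0.7] [-0.06 -0.05  0.  ]
-2 [-0.2 -0.2  0.2] [ 0.02 -0.11  0.01]
0 [-1.2 -0.2  0.6] [ 0.01 -0.07 -0.04]
2 [0.3 0.7 1.4] [ 0.15 -0.23  0.  ]
4 [1.1 1.3 0.2] [ 0.32 -0.38 -0.04]
6 [0.7 2.  0.3] [ 0.48 -0.51 -0.05]
8 [2.1 1.9 0.2] [ 0.56 -0.52  0.03]
10 [ 1.6  2.8 -0.5] [ 0.6  -0.6  -0.04]
[0.00011639 0.00020965 0.00189393] 19.1083
```

The legs are in the holes. I'll relieve the side load, then press with force watch.

Run:
```python
from h import *
P=np.load("case.npy")
f0=np.array([.2355,.116,-1.852])
F=lambda:np.mean([(robot.hold(.02),telemetry.get_force())[1] for _ in range(4)],0)-f0
off=np.zeros(3);log=[]
def relieve(d,n=4):
    global off
    for _ in range(n):
        f=F()
        if np.linalg.norm(f[:2])<1:break
        off=off+np.r_[np.clip(f[:2]*.00025,-.0006,.0006),0]
        robot.line_to(LT(P,0,0,d)+off,.03)
    return f
print(relieve(.010,6).round(1),off,np.round(telemetry.get_torque(),2))
d=.011
while d<.050:
    robot.line_to(LT(P,0,0,d)+off,.02);f=F();z=.163-telemetry.get_tool_pos()[2]+.085-.0
    print(round(d*1e3,1),f.round(1),"act",round(z*1e3,2),np.round(telemetry.get_torque()[:2],2))
    if f[2]>20 : print("stop");break
    if np.linalg.norm(f[:2])>3: relieve(d,2)
    d+=.001
print(off,telemetry.get_t(),telemetry.get_finger_gap())
np.save("off.npy",off)
```

```text
[0.6 0.7 1.2] [0.00088547 0.00120243 0.        ] [ 0.21 -0.19 -0.02]
11.0 [0.3 1.1 0.2] act 96.16 [ 0.22 -0.15]
12.0 [0.1 0.6 0.4] act 97.1 [ 0.14 -0.14]
13.0 [0.3 0.6 0.6] act 98.05 [ 0.11 -0.11]
14.0 [-0.3  0.4  0.2] act 99.04 [ 0.1  -0.08]
15.0 [0.4 0.9 0.6] act 100.04 [ 0.14 -0.14]
16.0 [0.5 0.2 0.7] act 101.06 [ 0.1  -0.13]
17.0 [0.  0.2 0.6] act 102.04 [ 0.11 -0.13]
18.0 [-0.  -0.1  1. ] act 103.04 [ 0.1  -0.15]
19.0 [-0.2  0.4  0.1] act 104.04 [ 0.09 -0.18]
20.0 [-0.4  0.6  1.2] act 105.05 [ 0.09 -0.12]
21.0 [-0.1  1.1  1.8] act 105.99 [ 0.25 -0.13]
22.0 [-0.8  1.8  6.4] act 106.6 [0.34 0.12]
23.0 [-1.6  1.8  8.4] act 107.51 [0.41 0.13]
24.0 [-1.1  1.9  9.8] act 108.26 [0.44 0.19]
25.0 [-1.7  1.9  9.7] act 109.25 [0.37 0.17]
26.0 [-1.3  1.1 11. ] act 110.11 [0.34 0.16]
27.0 [-1.2  1.6 11.3] act 111.03 [0.37 0.15]
28.0 [-1.2  1.9 11.6] act 111.94 [0.33 0.13]
29.0 [0.3 1.7 7.4] act 113.58 [ 0.42 -0.12]
30.0 [0.1 2.3 7.3] act 114.67 [ 0.45 -0.17]
31.0 [-0.2  1.6  6.7] act 115.65 [ 0.42 -0.15]
32.0 [-0.1  1.8  7. ] act 116.65 [ 0.37 -0.14]
33.0 [-0.4  1.8  7.3] act 117.62 [ 0.41 -0.11]
34.0 [-0.3  1.9  7.9] act 118.63 [ 0.41 -0.11]
35.0 [-0.4  2.   6.8] act 119.63 [ 0.39 -0.14]
36.0 [-0.4  1.8  7.1] act 120.69 [ 0.43 -0.14]
37.0 [0.4 3.3 2.5] act 122.19 [ 0.66 -0.25]
38.0 [0.4 0.6 6.1] act 122.61 [ 0.17 -0.19]
39.0 [0.1 0.4 6.7] act 123.84 [ 0.1  -0.22]
40.0 [-0.5  0.8 10.5] act 124.44 [-0.02 -0.03]
41.0 [-1.8  0.4 17.3] act 124.61 [-0.05  0.23]
42.0 [-2.4 -0.4 24.4] act 124.79 [-0.06  0.51]
stop
[0.0010885  0.00240176 0.        ] 30.8917 0.17538669993499592
```

There was a dip at 37 mm and then the floor, so it clicked. I'll unload, tug gently, release and look.

Run:
```python
from h import *
P=np.load("case.npy");off=np.load("off.npy");f0=np.array([.2355,.116,-1.852])
for d in(.040,.039,.038,.037,.036,.035):
    robot.line_to(LT(P,0,0,d)+off,.02);robot.hold(.1);f=np.array(telemetry.get_force())-f0;print(d,f.round(1),telemetry.get_tool_pos()[2])
    if f[2]<-7:break
robot.line_to(LT(P,0,0,.0375)+off,.02)
fingers.gripper_to(0.5);print(telemetry.get_force())
robot.line_to(LT(P,0,0,-.06)+off,.12)
a=LT(P,0,0,-.06)+off
robot.reach([.45,-.30,.30],quat(P[2]+np.pi/2))
s=imaging.snapshot("side");t=imaging.snapshot("top");print(telemetry.get_t(),telemetry.get_force())
f=lambda im,x,y:cv2.convertScaleAbs(cv2.resize(im[y:y+80,x:x+80],None,fx=5,fy=5,interpolation=cv2.INTER_CUBIC),alpha=1.6,beta=10)
D=np.hstack([f(s,285,135),f(t,290,145)])
for dd,col in((.037,(0,0,255)),(.028,(255,0,0))):
    G=[[-.117+x,y,.085+.080-dd+.008] for x,y in((.008,.017),(.008,-.017),(-.008,-.017),(-.008,.017))]
    for n,x,y,sx in(("side",285,135,0),("top",290,145,400)):
        u=((proj(n,world(P,G)+off)-[x,y]+.5)*5).astype(int)+[sx,0];cv2.polylines(D,[u],True,col,1)
cv2.imwrite("pics/m4.png",D);cv2.imwrite("pics/c_side.png",s)
```

```text
0.04 [ 0.7 -0.5 10.6] 0.12358928884956327
0.039 [0.7 0.1 6.2] 0.1240870922300575
0.038 [ 1.  -0.2  6.5] 0.12502661977885254
0.037 [ 0.5 -0.3  3.3] 0.12577724698288004
0.036 [  3.2   0.4 -11. ] 0.12611322176308024
[ 0.21877045 -0.04984114  0.04671932]
35.7083 [-0.42658338  0.25688595  0.07806654]
```

View pics/m4.png

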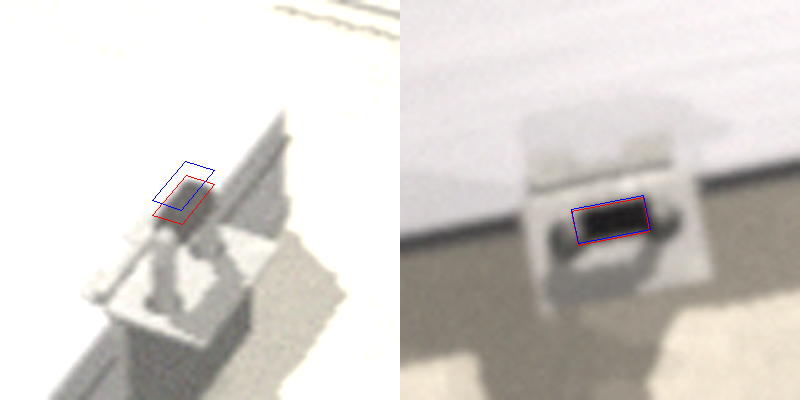

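View pics/c_side.png

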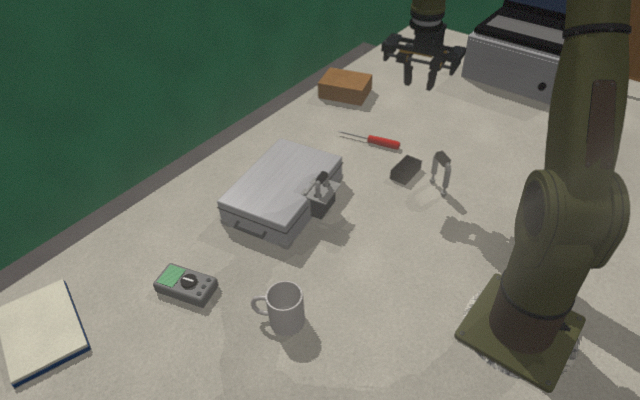

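The sleeve sits at the locked depth, matching the red outline at side pixel (322,173). It held against an 11 N tug, the strap is flat, and the other objects have not moved.

```bash
python3 -c "
from rig import robot
print(robot.sign_off())"
```

```text
the job is handed in; nothing more can be done
None
```

The case is locked and handed in at about 36 s: the strap is flat, the shackle clicked at about 37 mm and held against an 11 N tug, the peak press was about 24 N, and the mug, meter and screwdriver were not touched.

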